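Find the loose bolt of the sausage stuffer and hold its cap open

ROBOT

A 7-joint arm with a two-finger parallel gripper is mounted at the origin on the work surface. World frame = base frame: x ahead of the robot, y to its left, z up, the work surface at z = 0. Lengths are in m, angles in rad, forces in N, time in s.
With the tool pointing down it reaches from about 0.425 to 0.825 m from the base axis. Payload 3.6 kg.
Tool frame: the origin (TCP) lies at the very end of the fingers, on their centre line; the grasp point (between the pads) lies r.grip_point_offset behind it (r.grip_point_offset is the distance from the TCP to the grasp point, in m); z points along the fingers, y is the line along which they close (so a half turn about z gives the same grasp; the last joint's range is limited). The gripper opens to 93 mm and grips with 3 to 60 N. Pads are 15 mm wide; open, the fingers measure 128 mm over their backs; the gripper's body (75 mm by 188 mm) begins 65 mm behind the grasp point.
Start: joints at [1.268, 0.615, -0.013, 1.423, 0.008, 1.103, -0.04], TCP at [0.177, -0.625, 0.219] pointing down, gripper open.
Joint ranges: [-3.12, 3.12], [-0.3, 2.06], [-1.34, 1.32], [0.26, 2.42], [-1.36, 4.5], [0.01, 1.98], [-2.84, 2.84]. Speed limits (rad/s): [2.79, 2.79, 3.14, 3.14, 3.14, 3.14, 3.14].

INTERFACE

Orientations are given as a unit quaternion [w, x, y, z].
In Python, from rig import r gives the robot as it stands.
- The arm moves only by the shell command python3 -m jog 'ROWS' [FORCE]. ROWS is JSON, a list of rows, each a list of 3 entries, a list of its own where there are three numbers: the shift along the tool's x, y, z in cm, then the turn, a rotation vector about the tool's x, y, z in degrees, then the opening, from -1 (shut) to 1 (fully open). A call has 1 to 5 rows; each row shifts and turns the commanded pose from where the row before left it, along the tool's axes as they then stand; what a row does not reach is not made up. A row lasts 1/8 s, in which the tool goes at most 62.5 mm and 10.7 degrees, less where a joint would pass 70% of its speed; a pose out of reach is approached as far as the arm can. A call with a gripper value outside its range is refused whole. The fingers move at their own pace and stop on an object; FORCE is the grip in N (left out, the last holds). Time passes only in rows, so rows that do not move let the fingers close. It gives the time, the measured TCP pose, the force, the opening and the grip force at its end, in the units of the state.
- r.state(): the state, without advancing time (a new reading comes with each control period).
- r.get_image(name): name is "scene" or "top"; returns the picture (480x640x3 uint8, red, green, blue); there is no depth.
- r.camera_model(name): a dict with "vfov" (degrees; the focal length in pixels is half the picture's height over the tangent of half this angle, whatever the lens; pixels are square), "cx", "cy" (the principal point, pixels), "R" (3x3) and "t" (3): a world point X has camera coordinates R X + t. Camera axes: x right, y down, z forward; pixel columns grow to the right and rows downward; lengths in m; the calibration is good to about 2 mm. A picture is of the moment at which its call begins. camera_model takes no time and is no camera call.
- r.close_job(): hands the job in; it is judged then, once.
The state is a dict: "time_s": time; "q": joint angles; "joint_velocities": joint speeds; "effort": joint torques, N m; "tcp_pos": TCP position; "orientation": TCP orientation; "wrist_force": force on the tool from outside, world axes, zero at the start; "torque": the same for the moment, N m; "width": finger opening in m; "finger_force": force on a finger pad.
Only numpy, scipy, OpenCV 4.12 (cv2) and the standard library are available. Lean on these libraries where they do the work, as an engineer would, in place of code of your own. Each camera call takes 0.05 s, during which the arm holds its last target. There are 200 camera calls.

TASK

The sausage stuffer rocks on the bench because one of the three capped bolts along its front edge has come loose. Tap the round caps from above, gently but so that a loose bolt would drop in its grommet: the left one, then the middle, then the right, as the robot sees them. Then lift the sprung cap of the bolt that dropped until it stands nearly upright, without drawing the bolt up again, and finish while still holding it open for a colleague's spanner; leave the other two caps shut and the things around in place.

Things in the scene. Friction and masses are not known exactly. Their poses are not given: they have to be found in the camera images.
- stuffer: Sausage stuffer, fixed to the bench: base plate 8 mm thick, on it a steel barrel lying along y (front at x +130 mm, top 178 mm up; crank to 201 mm). Origin: on the bench top under the middle bolt; x from the row of bolts to the barrel, away from the robot (up to 20 degrees askew), y along the row to the robot's left, z up. Bolts at x 0 and y +110 (left), 0 (middle), -110 mm (right).
- cap_left: Round black plastic cover cap of the left bolt, 54 mm wide, 24 mm high, thumb tab on the side away from the barrel. Origin: middle of its hinge line, on the barrel side, 31 mm from the bolt's axis, 30.5 mm above the bench (less what the bolt has sunk). Shut, its axes are the stuffer's. Centre of the flat top at (-31, 0, +24) mm. It turns about its own y axis: the tab rises and swings towards the barrel.
- tab_left: Thumb tab of the left cap, rigid with it, same axes. Origin: its pinch point, mid-thickness, at (-78, 0, +17) mm in the cap's frame. It is a strip 10 mm thick (along the cap's y), 14 mm high (cap z +10 to +24 mm), reaching from the rim at cap x -58 mm out to -94.5 mm, free on both sides and below, pinched along y; the cap can pivot between the fingers.
- lid_left (a joint): Opening angle of the left cap in rad: 0 shut, grows as it is lifted, upright at 1.57, stop at 1.9. A spring (about 0.03 N m shut, 0.09 N m at 1.2 rad; 0.4 to 1.2 N at the tab) shuts it from any angle when let go.
- play_left (a joint): How far the left bolt, with its cap, has sunk in its rubber grommet, in m: 0 at the start. A sound bolt hardly gives (under 1 mm); the loose one slides down about 7 mm under a press of more than about 4 N on its cap and stays down. An upward pull of about 9 N draws it up again.
- cap_middle: Round black plastic cover cap of the middle bolt, 54 mm wide, 24 mm high, thumb tab on the side away from the barrel. Origin: middle of its hinge line, on the barrel side, 31 mm from the bolt's axis, 30.5 mm above the bench (less what the bolt has sunk). Shut, its axes are the stuffer's. Centre of the flat top at (-31, 0, +24) mm. It turns about its own y axis: the tab rises and swings towards the barrel.
- tab_middle: Thumb tab of the middle cap, rigid with it, same axes. Origin: its pinch point, mid-thickness, at (-78, 0, +17) mm in the cap's frame. It is a strip 10 mm thick (along the cap's y), 14 mm high (cap z +10 to +24 mm), reaching from the rim at cap x -58 mm out to -94.5 mm, free on both sides and below, pinched along y; the cap can pivot between the fingers.
- lid_middle (a joint): Opening angle of the middle cap in rad: 0 shut, grows as it is lifted, upright at 1.57, stop at 1.9. A spring (about 0.03 N m shut, 0.09 N m at 1.2 rad; 0.4 to 1.2 N at the tab) shuts it from any angle when let go.
- play_middle (a joint): How far the middle bolt, with its cap, has sunk in its rubber grommet, in m: 0 at the start. A sound bolt hardly gives (under 1 mm); the loose one slides down about 7 mm under a press of more than about 4 N on its cap and stays down. An upward pull of about 9 N draws it up again.
- cap_right: Round black plastic cover cap of the right bolt, 54 mm wide, 24 mm high, thumb tab on the side away from the barrel. Origin: middle of its hinge line, on the barrel side, 31 mm from the bolt's axis, 30.5 mm above the bench (less what the bolt has sunk). Shut, its axes are the stuffer's. Centre of the flat top at (-31, 0, +24) mm. It turns about its own y axis: the tab rises and swings towards the barrel.
- tab_right: Thumb tab of the right cap, rigid with it, same axes. Origin: its pinch point, mid-thickness, at (-78, 0, +17) mm in the cap's frame. It is a strip 10 mm thick (along the cap's y), 14 mm high (cap z +10 to +24 mm), reaching from the rim at cap x -58 mm out to -94.5 mm, free on both sides and below, pinched along y; the cap can pivot between the fingers.
- lid_right (a joint): Opening angle of the right cap in rad: 0 shut, grows as it is lifted, upright at 1.57, stop at 1.9. A spring (about 0.03 N m shut, 0.09 N m at 1.2 rad; 0.4 to 1.2 N at the tab) shuts it from any angle when let go.
- play_right (a joint): How far the right bolt, with its cap, has sunk in its rubber grommet, in m: 0 at the start. A sound bolt hardly gives (under 1 mm); the loose one slides down about 7 mm under a press of more than about 4 N on its cap and stays down. An upward pull of about 9 N draws it up again.
- spanner: Steel open-ended spanner, 200 mm long, lying on the bench to the right in front of the stuffer; origin at mid length on its underside, x along it.
- sauce: Brown sauce bottle, 60 mm diameter, 170 mm high, standing to the left of the bolts; origin at the centre of its foot.
- jar: Spice jar with a red lid, 72 mm diameter, 110 mm high, standing to the left in front of the stuffer; origin at the centre of its foot.
- mug: Steel mug, 80 mm diameter, 95 mm high, standing to the right of the bolts; origin at the centre of its foot.

How it is judged:
By the outcome, as a careful person would: the job done as asked, in the order asked, and still so for the second after the job is handed in, while the arm keeps its last pose, push and grip.
It also fails if it takes over 54 s, if anything falls off the work surface, if the arm or the gripper's body presses on something with over 40 N, if the wrist force passes 120 N, or if a joint passes its speed limit or range.

## Working session

There is one attempt and no reset: what is moved stays moved. The work goes in short steps, Python scripts to look and compute and a shell command to move; the robot and the scene stay as the last step left them, time stands still between calls to the robot, and variables do not carry over. Pictures are saved under pics/ and viewed, at most 10 in all, crops included, and the job is handed in when it is done.

```bash
mkdir -p pics; ls
python3 - <<'E'
from rig import r
import cv2,numpy as np
for n in("scene","top"):
    im=r.get_image(n); cv2.imwrite(f"pics/{n}0.png",im[:,:,::-1])
    c=r.camera_model(n); print(n,c)
print(r.state(), r.grip_point_offset)
E
```

```text
pics
scene {'vfov': 44.50127020500344, 'cx': 313.39172649020173, 'cy': 235.82636452962785, 'R': array([[-0.65720797,  0.75345293,  0.01965598],
       [ 0.42052333,  0.38819933, -0.82003745],
       [-0.62549006, -0.53066935, -0.57197223]]), 't': array([ 0.3247218 , -0.18589475,  1.61399872])}
top {'vfov': 56.262895797114496, 'cx': 315.6797454635897, 'cy': 244.1118986154785, 'R': array([[-0.02652962, -0.99937895, -0.02319256],
       [-0.99836406,  0.02766394, -0.05003918],
       [ 0.0506497 ,  0.0218271 , -0.99847793]]), 't': array([0.06498132, 0.55069814, 0.91546751])}
{'time_s': 0.1, 'q': array([ 1.26855271,  0.6158453 , -0.01264327,  1.42471812,  0.00810047,
        1.10338716, -0.04039504]), 'joint_velocities': array([ 4.45929355e-04, -1.12329015e-03,  2.78837306e-05, -3.64824822e-03,
        8.43009418e-04,  1.17412588e-04,  6.35289363e-04]), 'effort': array([ 1.10388497e-03, -4.60048842e+01,  2.09795530e-01, -1.66245461e+01,
       -6.12272182e-02,  1.69180281e-02,  8.42068721e-05]), 'tcp_pos': array([ 0.17680491, -0.62476193,  0.21758893]), 'orientation': array([-1.14216878e-03,  9.90503720e-01,  1.37481085e-01, -1.65156481e-04]), 'wrist_force': array([-0.07527667, -0.43895331, -0.23176013]), 'torque': array([-0.0346397 , -0.03103774, -0.01679518]), 'finger_force': 0.0, 'width': 0.09267580110442376} 0.0188
```

View pics/top0.png

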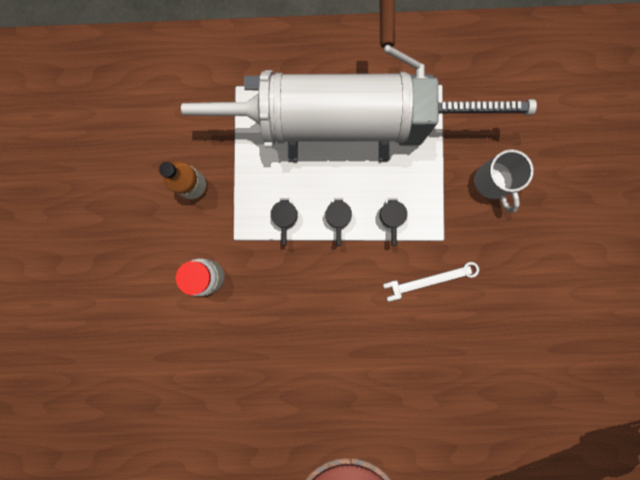

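View pics/scene0.png

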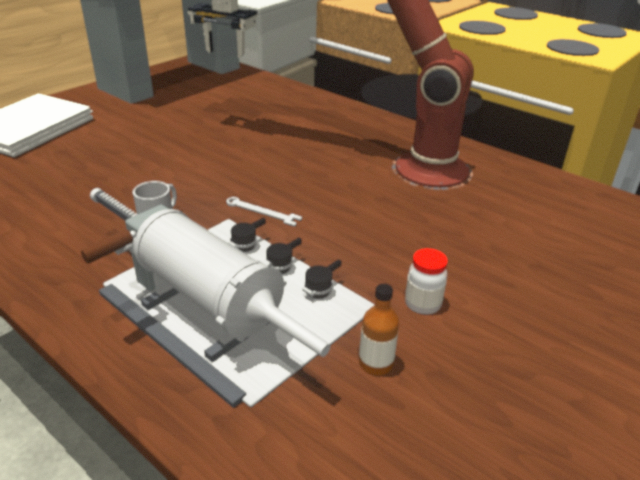

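Top view: caps at about (284,215), (339,215) and (393,215), tabs pointing down, sauce and jar on the left, spanner and mug on the right. The scene view shows the same layout from the far side. Next I measure the caps by ray casting.

```bash
cat > h.py <<'E'
from rig import r
import cv2,numpy as np
def ray(n,u,v):
    c=r.camera_model(n); f=240/np.tan(np.radians(c["vfov"]/2))
    d=c["R"].T@np.array([(u-c["cx"])/f,(v-c["cy"])/f,1]); return -c["R"].T@c["t"],d
def onz(n,u,v,z):
    o,d=ray(n,u,v); return o+d*(z-o[2])/d[2]
def proj(n,X):
    c=r.camera_model(n); f=240/np.tan(np.radians(c["vfov"]/2))
    p=c["R"]@X+c["t"]; return p[:2]/p[2]*f+[c["cx"],c["cy"]]
def tri(a,b):
    (o1,d1),(o2,d2)=a,b
    s=np.linalg.lstsq(np.c_[d1,-d2],o2-o1,rcond=None)[0]
    p,q=o1+s[0]*d1,o2+s[1]*d2; return (p+q)/2,np.linalg.norm(p-q)
E
python3 - <<'E'
from h import *
im=cv2.imread("pics/top0.png")
m=((im.max(2)<60)*255).astype(np.uint8); m[:190]=0;m[260:]=0;m[:,:240]=0;m[:,440:]=0
n,l,s,c=cv2.connectedComponentsWithStats(m)
C=[]
for i in range(1,n):
    if s[i,4]<100: continue
    mm=(l==i).astype(np.uint8)
    disc=cv2.morphologyEx(mm,cv2.MORPH_OPEN,cv2.getStructuringElement(cv2.MORPH_ELLIPSE,(15,15)))
    cs,_=cv2.findContours(disc,cv2.RETR_EXTERNAL,cv2.CHAIN_APPROX_NONE)
    (u,v),rad=cv2.minEnclosingCircle(cs[0]); ys,xs=np.nonzero(mm)
    tip=(xs[ys>=ys.max()-1].mean(),ys.max())
    p=onz("top",u,v,.0525); t=onz("top",*tip,.05); w=onz("top",u+rad,v,.0525)
    C.append(p); print(s[i],(u,v,rad),tip,p.round(4),t.round(4),2*np.linalg.norm(w-p))
C=np.array(C);C=C[np.argsort(-C[:,1])]; d=C[0]-C[-1]
print(np.linalg.norm(d),np.degrees(np.arctan2(-d[0],d[1])))
# scene discs for checks
for p in C: print("scene proj",proj("scene",p))
for n_,uv in(("sauce",(170,169)),("jar",(193,278)),):print(n_,onz("top",*uv,.17 if n_=="sauce" else .11))
print("mug",onz("top",512,170,.095),"spanner",onz("top",395,290,0),onz("top",472,269,0))
E
```

```text
Traceback (most recent call last):
IndexError: too many indices for array: array is 1-dimensional, but 2 were indexed
```

```bash
cat > m.py <<'E'
from h import *
im=cv2.imread("pics/top0.png")
print(im[215,284],im[230,284],im[240,284],im[215,310],im[222,303])
m=((im.max(2)<85)*255).astype(np.uint8); m[:190]=0;m[247:]=0;m[:,:240]=0;m[:,440:]=0
n,l,s,c=cv2.connectedComponentsWithStats(m)
C=[]
for i in range(1,n):
    if s[i,4]<60: continue
    mm=(l==i).astype(np.uint8)
    disc=cv2.morphologyEx(mm,cv2.MORPH_OPEN,cv2.getStructuringElement(cv2.MORPH_ELLIPSE,(13,13)))
    cs,_=cv2.findContours(disc,cv2.RETR_EXTERNAL,cv2.CHAIN_APPROX_NONE)
    if not cs: print("skip",s[i]); continue
    (u,v),rad=cv2.minEnclosingCircle(cs[0]); ys,xs=np.nonzero(mm)
    tip=(xs[ys>=ys.max()-1].mean(),ys.max())
    p=onz("top",u,v,.0525); t=onz("top",*tip,.05); w=onz("top",u+rad,v,.0525)
    C.append(p); print(s[i],(u,v,rad),tip,p.round(4),t.round(4),2*np.linalg.norm(w-p))
C=np.array(C);C=C[np.argsort(-C[:,1])]; d=C[0]-C[-1]
print(np.linalg.norm(d),np.degrees(np.arctan2(-d[0],d[1])))
for p in C: print("scene proj",proj("scene",p))
for n_,uv in(("sauce",(170,169)),("jar",(193,278)),):print(n_,onz("top",*uv,.17 if n_=="sauce" else .11))
print("mug",onz("top",512,170,.095),"spanner",onz("top",395,290,0),onz("top",472,269,0))
E
python3 m.py
```

```text
[69 71 73] [65 66 68] [69 70 73] [242 245 246] [237 240 243]
[272 201  25  46 622] (284.0, 214.98214721679688, 14.017961502075195) (np.float64(282.77777777777777), np.int64(246)) [0.6103 0.1109 0.0525] [0.5485 0.115  0.05  ] 0.0560514477786836
[326 201  25  46 620] (337.5, 214.5, 13.58317756652832) (np.float64(335.53846153846155), np.int64(246)) [0.6082 0.0042 0.0525] [0.5456 0.0098 0.05  ] 0.05401624244802384
[379 201  27  46 639] (392.5, 214.5, 13.58317756652832) (np.float64(394.0), np.int64(246)) [ 0.605  -0.1049  0.0525] [ 0.5424 -0.106   0.05  ] 0.053709531317642785
0.21586906789149418 -1.4186749477456002
scene proj [317.60661492 272.12717365]
scene proj [278.82961102 249.70253771]
scene proj [243.22021718 228.72486343]
sauce [0.68322805 0.29845764 0.17      ]
jar [0.49053847 0.27821718 0.11      ]
mug [ 0.67800779 -0.32621071  0.095     ] spanner [ 0.45264928 -0.1124816   0.        ] [ 0.49212503 -0.2736469   0.        ]
```

Caps measured at about (0.610, 0.111), (0.608, 0.004) and (0.605, -0.105). Diameters come out at 54–56 mm and the reprojection into the scene view agrees. Stuffer yaw is about -1.4°. Moving in.

```bash
cat > d.py <<'E'
import sys
from h import *
from scipy.spatial.transform import Rotation as Ro
def delta(target,yaw,pitch=0):
    s=r.state(); q=s["orientation"]; R=Ro.from_quat([q[1],q[2],q[3],q[0]])
    T=Ro.from_euler("z",yaw,degrees=True)*Ro.from_euler("y",pitch,degrees=True)*Ro.from_euler("x",180,degrees=True)
    print("t",s["time_s"],"tcp",s["tcp_pos"].round(4),"shift cm",(R.inv().apply(np.array(target)-s["tcp_pos"])*100).round(2),"turn",np.degrees((R.inv()*T).as_rotvec()).round(2),"F",s["wrist_force"].round(2),"q",s["q"].round(2))
if __name__=="__main__":
    a=[float(x) for x in sys.argv[1:]]; delta(a[:3],*a[3:])
E
R='[[3.4,-3.28,0],[0,0,0],-1]'
python3 -m jog '[[[3.4,-3.3,0],[0,0,0],-1],[[3.4,-3.3,0],[0,0,0],-1],[[3.4,-3.3,0],[0,0,0],-1],[[3.4,-3.3,0],[0,0,0],-1],[[3.4,-3.3,0],[0,0,0],-1]]' 10
python3 -m jog '[[[3.4,-3.3,0],[0,0,0],-1],[[3.4,-3.3,0],[0,0,0],-1],[[3.4,-3.3,0],[0,0,0],-1],[[3.4,-3.3,0],[0,0,0],-1],[[3.4,-3.3,0],[0,0,0],-1]]'
python3 d.py 0.61 0.112 0.15 -1.4
```

```text
time_s: 0.72
tcp_pos: [0.2962, -0.4187, 0.2184]
orientation: [-0.0, 0.991, 0.138, -0.0]
wrist_force: [0.4, -0.4, 0.2]
width: 0.0476
finger_force: 0.0
time_s: 1.35
tcp_pos: [0.4147, -0.2138, 0.2185]
orientation: [-0.0, 0.991, 0.137, -0.0]
wrist_force: [1.0, -0.0, -0.2]
width: 0.001
finger_force: 0.0
t 1.35 tcp [ 0.4147 -0.2138  0.2185] shift cm [ 27.67 -26.03   6.85] turn [-1.00e-02  2.00e-02  1.72e+01] F [ 0.97 -0.01 -0.2 ] q [ 0.5   0.34 -0.1   1.93  0.04  0.88 -0.91]
```

```bash
python3 -m jog '[[[3.4,-3.3,0],[0,0,0],-1],[[3.4,-3.3,0],[0,0,0],-1],[[3.4,-3.3,0],[0,0,0],-1],[[3.4,-3.3,0],[0,0,0],-1],[[3.4,-3.3,0],[0,0,0],-1]]'
python3 -m jog '[[[3.4,-3.3,0],[0,0,0],-1],[[3.4,-3.3,0],[0,0,0],-1],[[3.4,-3.3,0],[0,0,0],-1],[[0,0,0],[0,0,8.6],-1],[[0,0,0],[0,0,8.6],-1]]'
python3 -m jog '[[[0,0,0],[0,0,0],-1],[[0,0,0],[0,0,0],-1]]'
python3 d.py 0.61 0.112 0.075 -1.4
```

```text
time_s: 1.98
tcp_pos: [0.5332, -0.009, 0.2183]
orientation: [0.0, 0.991, 0.137, -0.0]
wrist_force: [0.2, -1.3, 0.7]
width: 0.0005
finger_force: 0.0
time_s: 2.6
tcp_pos: [0.6038, 0.1136, 0.2177]
orientation: [0.0, 1.0, -0.014, -0.001]
wrist_force: [-0.6, -0.8, -0.0]
width: 0.0004
finger_force: 0.0
time_s: 2.85
tcp_pos: [0.6039, 0.1127, 0.2184]
orientation: [0.0, 1.0, -0.011, -0.0]
wrist_force: [-0.3, -0.4, 0.7]
width: 0.0006
finger_force: 0.0
t 2.85 tcp [0.6039 0.1127 0.2184] shift cm [ 0.62  0.06 14.34] turn [0.   0.03 0.12] F [-0.32 -0.37  0.68] q [-0.18  0.56 -0.07  1.53  0.04  1.05 -1.85]
```

```bash
python3 -m jog '[[[0.6,0,4],[0,0,0],-1],[[0,0,4],[0,0,0],-1],[[0,0,4],[0,0,0],-1],[[0,0,2.8],[0,0,0],-1],[[0,0,0],[0,0,0],-1]]'
python3 -m jog '[[[0,0,0.3],[0,0,0],-1],[[0,0,0.2],[0,0,0],-1],[[0,0,0.2],[0,0,0],-1],[[0,0,0],[0,0,0],-1]]'
python3 -c "
from h import *
cv2.imwrite('pics/s1.png',r.get_image('scene')[180:330,190:400,::-1].repeat(3,0).repeat(3,1))"
```

```text
time_s: 3.48
tcp_pos: [0.6082, 0.1121, 0.0685]
orientation: [0.0, 1.0, -0.012, -0.003]
wrist_force: [-0.9, 0.7, -0.4]
width: 0.0005
finger_force: 0.0
time_s: 3.98
tcp_pos: [0.6102, 0.1127, 0.0641]
orientation: [-0.0, 1.0, -0.012, 0.0]
wrist_force: [0.5, 0.2, 0.5]
width: 0.0006
finger_force: 0.0
```

View pics/s1.png

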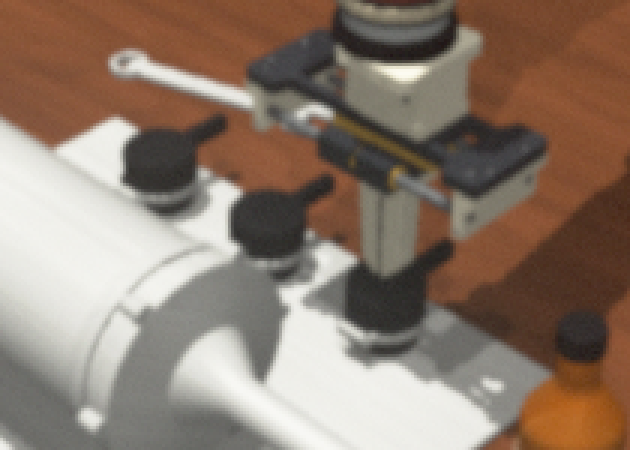

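The fingers are centred above the left cap (crop about (385,270)), still clear. Now pressing slowly.

```bash
python3 -m jog '[[[0,0,0.3],[0,0,0],-1],[[0,0,0.3],[0,0,0],-1],[[0,0,0.2],[0,0,0],-1],[[0,0,0.1],[0,0,0],-1],[[0,0,0],[0,0,0],-1]]'
python3 -m jog '[[[0,0,0.1],[0,0,0],-1],[[0,0,0],[0,0,0],-1]]'
```

```text
time_s: 4.65
tcp_pos: [0.6099, 0.1127, 0.0548]
orientation: [0.0, 1.0, -0.012, -0.0]
wrist_force: [-0.7, -1.0, 2.0]
width: 0.0003
finger_force: 0.7
time_s: 4.9
tcp_pos: [0.6099, 0.1127, 0.0539]
orientation: [-0.0, 1.0, -0.012, -0.0]
wrist_force: [-1.7, -0.5, 3.9]
width: 0.0004
finger_force: 1.8
```

```bash
python3 -m jog '[[[0,0,0.1],[0,0,0],-1],[[0,0,0],[0,0,0],-1]]'
python3 -m jog '[[[0,0,0.1],[0,0,0],-1],[[0,0,0],[0,0,0],-1]]'
```

```text
time_s: 5.15
tcp_pos: [0.6099, 0.1127, 0.0527]
orientation: [0.0, 1.0, -0.012, -0.0]
wrist_force: [-2.1, -1.0, 3.6]
width: 0.0005
finger_force: 1.8
time_s: 5.4
tcp_pos: [0.6099, 0.1126, 0.0515]
orientation: [0.0, 1.0, -0.012, -0.0]
wrist_force: [-2.0, -0.7, 3.3]
width: 0.0005
finger_force: 1.6
```

The left bolt is giving at a near-constant force of about 3.5 N. I press on to its stop.

```bash
python3 -m jog '[[[0,0,0.1],[0,0,0],-1],[[0,0,0.1],[0,0,0],-1],[[0,0,0.1],[0,0,0],-1],[[0,0,0],[0,0,0],-1]]'
python3 -m jog '[[[0,0,0.1],[0,0,0],-1],[[0,0,0.1],[0,0,0],-1],[[0,0,0],[0,0,0],-1]]'
```

```text
time_s: 5.9
tcp_pos: [0.6099, 0.1127, 0.0485]
orientation: [0.0, 1.0, -0.012, -0.0]
wrist_force: [-2.3, 0.1, 2.5]
width: 0.0008
finger_force: 1.3
time_s: 6.28
tcp_pos: [0.6098, 0.1127, 0.0476]
orientation: [0.0, 1.0, -0.012, -0.0]
wrist_force: [-4.0, -0.6, 7.8]
width: 0.0003
finger_force: 4.3
```

Left bolt bottomed out after about 7 mm. Now the middle cap.

```bash
python3 -m jog '[[[0,0,-2.5],[0,0,0],-1],[[0,3.5,0],[0,0,0],-1],[[0,3.5,0],[0,0,0],-1],[[0,3.8,0],[0,0,0],-1],[[0,0,0],[0,0,0],-1]]'
python3 d.py 0.607 0.003 0.058 -1.4
```

```text
time_s: 6.9
tcp_pos: [0.6085, -0.0009, 0.0714]
orientation: [0.002, 1.0, -0.016, 0.001]
wrist_force: [0.7, 0.7, -0.8]
width: 0.0006
finger_force: 0.0
t 6.9 tcp [ 0.6085 -0.0009  0.0714] shift cm [-0.16 -0.39  1.34] turn [ 0.2  -0.13 -0.42] F [ 0.69  0.73 -0.77] q [ 0.01  0.72 -0.07  1.7   0.08  0.72 -1.71]
```

```bash
python3 -m jog '[[[0,-0.3,0.5],[0,0,0],-1],[[0,0,0.5],[0,0,0],-1],[[0,0,0.3],[0,0,0],-1],[[0,0,0.2],[0,0,0],-1],[[0,0,0],[0,0,0],-1]]'
python3 -m jog '[[[0,0,0.1],[0,0,0],-1],[[0,0,0.1],[0,0,0],-1],[[0,0,0],[0,0,0],-1]]'
```

```text
time_s: 7.52
tcp_pos: [0.6075, 0.0079, 0.0565]
orientation: [-0.0, 1.0, -0.012, -0.0]
wrist_force: [0.3, 0.7, 0.6]
width: 0.0001
finger_force: 0.0
time_s: 7.9
tcp_pos: [0.6077, 0.0076, 0.0548]
orientation: [-0.0, 1.0, -0.012, 0.0]
wrist_force: [-0.1, 0.2, 0.5]
width: 0.0003
finger_force: 0.3
```

```bash
python3 -m jog '[[[0,0.3,0.1],[0,0,0],-1],[[0,0,0.1],[0,0,0],-1],[[0,0,0],[0,0,0],-1]]'
python3 -m jog '[[[0,0,0.1],[0,0,0],-1],[[0,0,0],[0,0,0],-1]]'
```

```text
time_s: 8.28
tcp_pos: [0.608, 0.006, 0.0541]
orientation: [-0.001, 1.0, -0.012, 0.001]
wrist_force: [-1.6, 1.4, 7.2]
width: 0.0005
finger_force: 3.9
time_s: 8.52
tcp_pos: [0.6079, 0.006, 0.0539]
orientation: [-0.001, 1.0, -0.012, 0.001]
wrist_force: [-4.1, 1.8, 11.8]
width: 0.0003
finger_force: 6.1
```

The middle bolt is sound. Now the right cap.

```bash
python3 -m jog '[[[0,0,-2.3],[0,0,0],-1],[[0,3.7,0],[0,0,0],-1],[[0,3.7,0],[0,0,0],-1],[[0,3.6,0],[0,0,0],-1],[[0,0,0],[0,0,0],-1]]'
python3 -m jog '[[[0,0,0.8],[0,0,0],-1],[[0,0,0.5],[0,0,0],-1],[[0,0,0.3],[0,0,0],-1],[[0,0,0.2],[0,0,0],-1],[[0,0,0],[0,0,0],-1]]'
python3 d.py 0.605 -0.107 0.0545 -1.4
```

```text
time_s: 9.15
tcp_pos: [0.6038, -0.1112, 0.0743]
orientation: [0.002, 1.0, -0.016, -0.0]
wrist_force: [-0.6, 1.3, -0.2]
width: 0.0001
finger_force: 0.0
time_s: 9.78
tcp_pos: [0.6048, -0.105, 0.0566]
orientation: [-0.0, 1.0, -0.012, -0.0]
wrist_force: [0.8, 0.5, -0.3]
width: 0.0005
finger_force: 0.0
t 9.775 tcp [ 0.6048 -0.105   0.0566] shift cm [0.03 0.2  0.21] turn [-0.    0.01  0.03] F [ 0.76  0.46 -0.3 ] q [ 0.19  0.75 -0.09  1.69  0.1   0.71 -1.54]
```

```bash
python3 -m jog '[[[0,0,0.2],[0,0,0],-1],[[0,0,0.1],[0,0,0],-1],[[0,0,0.1],[0,0,0],-1],[[0,0,0],[0,0,0],-1]]'
python3 -m jog '[[[0,0,0.1],[0,0,0],-1],[[0,0,0],[0,0,0],-1]]'
```

```text
time_s: 10.28
tcp_pos: [0.605, -0.1053, 0.0541]
orientation: [0.0, 1.0, -0.012, 0.0]
wrist_force: [-2.3, 0.6, 8.5]
width: 0.0002
finger_force: 3.8
time_s: 10.52
tcp_pos: [0.605, -0.1053, 0.0539]
orientation: [0.0, 1.0, -0.012, 0.0]
wrist_force: [-3.1, 0.7, 12.0]
width: 0.0005
finger_force: 6.0
```

The right bolt is sound too, so the left one is loose. Going to the left tab.

```bash
python3 -m jog '[[[0,0,-3.5],[0,0,0],0.2],[[0,0,-3.5],[0,0,0],0.2],[[-1,-4,0],[0,0,0],0.2],[[-1,-4,0],[0,0,0],0.2],[[-1,-4,0],[0,0,0],0.2]]'
python3 -m jog '[[[-1,-4,0],[0,0,0],0.2],[[-0.5,-4,0],[0,0,0],0.2],[[0,-2,0],[0,0,0],0.2],[[0,0,0],[0,0,0],0.2],[[0,0,0],[0,0,0],0.2]]'
python3 d.py 0.557 0.1133 0.075 -1.4
```

```text
time_s: 11.15
tcp_pos: [0.5774, 0.0165, 0.1218]
orientation: [-0.0, 1.0, -0.012, 0.0]
wrist_force: [-0.2, 0.6, -0.5]
width: 0.0456
finger_force: 0.0
time_s: 11.78
tcp_pos: [0.5656, 0.1131, 0.1215]
orientation: [0.001, 1.0, -0.014, -0.0]
wrist_force: [-0.2, -0.1, 0.4]
width: 0.0558
finger_force: 0.0
t 11.775 tcp [0.5656 0.1131 0.1215] shift cm [-0.86 -0.01  4.65] turn [ 0.12 -0.   -0.17] F [-0.21 -0.07  0.39] q [-0.18  0.61 -0.08  1.75  0.07  0.78 -1.9 ]
```

```bash
python3 -m jog '[[[-0.9,0,1.7],[0,0,0],0.2],[[0,0,3],[0,0,0],0.2],[[0,0,0],[0,0,0],0.2],[[0,0,0],[0,0,0],0.2]]'
python3 -c "
from h import *
cv2.imwrite('pics/s2.png',r.get_image('scene')[180:330,190:400,::-1].repeat(3,0).repeat(3,1))"
```

```text
time_s: 12.28
tcp_pos: [0.5571, 0.1147, 0.0754]
orientation: [0.0, 1.0, -0.013, 0.001]
wrist_force: [-0.4, -0.0, 0.2]
width: 0.0561
finger_force: 0.0
```

View pics/s2.png

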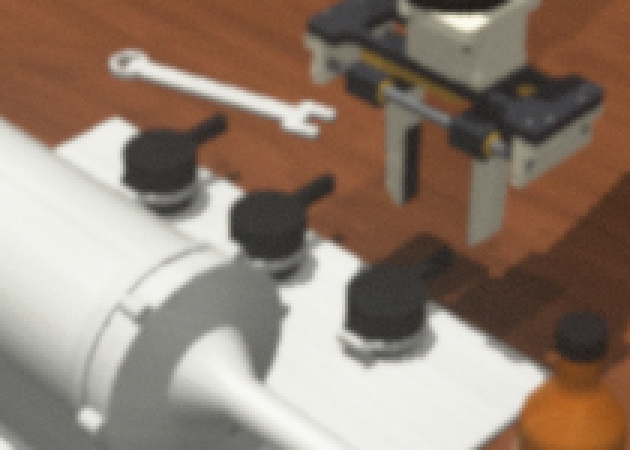

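The left cap (crop (388,300)) sits visibly lower than the others. The fingers at (400,200) and (487,240) straddle the tab line. Descending and closing gently.

```bash
python3 -m jog '[[[0,0.1,2],[0,0,0],0.2],[[0,0,2],[0,0,0],0.2],[[0,0,1.3],[0,0,0],0.2],[[0,0,0],[0,0,0],0.2],[[0,0,0],[0,0,0],-0.4]]' 5
python3 -m jog '[[[0,0,0],[0,0,0],-0.7],[[0,0,0],[0,0,0],-1],[[0,0,0],[0,0,0],-1],[[0,0,0],[0,0,0],-1]]'
python3 d.py 0.557 0.1133 0.022 -1.4
```

```text
time_s: 12.95
tcp_pos: [0.5569, 0.1151, 0.0225]
orientation: [-0.0, 1.0, -0.012, 0.001]
wrist_force: [0.3, -0.0, -0.1]
width: 0.0497
finger_force: 0.0
time_s: 13.45
tcp_pos: [0.5562, 0.1151, 0.0218]
orientation: [-0.0, 1.0, -0.012, 0.0]
wrist_force: [-0.4, 2.6, 0.2]
width: 0.0108
finger_force: 2.0
t 13.45 tcp [0.5562 0.1151 0.0218] shift cm [ 0.09  0.18 -0.02] turn [-0.02 -0.01  0.  ] F [-0.37  2.64  0.16] q [-0.2   0.75 -0.07  1.85  0.09  0.55 -1.92]
```

Tab gripped at about 11 mm width. Starting the arc.

```bash
python3 -m jog '[[[0.2,-0.1,-0.7],[0,0,0],-1],[[0.2,0,-0.7],[0,0,0],-1],[[0,0,0],[0,0,0],-1]]'
python3 -m jog '[[[0.3,0,-0.7],[0,0,0],-1],[[0.4,0,-0.7],[0,0,0],-1],[[0,0,0],[0,0,0],-1]]'
python3 -m jog '[[[0.4,0,-0.6],[0,0,0],-1],[[0.5,0,-0.6],[0,0,0],-1],[[0,0,0],[0,0,0],-1]]'
```

```text
time_s: 13.82
tcp_pos: [0.5603, 0.1156, 0.0363]
orientation: [0.0, 1.0, -0.012, 0.0]
wrist_force: [-0.5, -0.5, 0.2]
width: 0.0101
finger_force: 5.0
time_s: 14.2
tcp_pos: [0.5672, 0.1154, 0.0503]
orientation: [0.0, 1.0, -0.012, -0.0]
wrist_force: [-1.0, -1.0, 1.3]
width: 0.0098
finger_force: 5.0
time_s: 14.58
tcp_pos: [0.5764, 0.1152, 0.0623]
orientation: [0.0, 1.0, -0.012, 0.0]
wrist_force: [-1.7, -2.4, 1.4]
width: 0.0101
finger_force: 5.0
```

```bash
python3 -m jog '[[[0.5,0.1,-0.6],[0,0,0],-1],[[0.6,0,-0.5],[0,0,0],-1],[[0,0,0],[0,0,0],-1]]'
python3 -m jog '[[[0.6,0,-0.4],[0,0,0],-1],[[0.7,0,-0.4],[0,0,0],-1],[[0,0,0],[0,0,0],-1]]'
python3 -c "
from h import *
cv2.imwrite('pics/s3.png',r.get_image('scene')[180:330,190:400,::-1].repeat(3,0).repeat(3,1))"
```

```text
time_s: 14.95
tcp_pos: [0.5882, 0.1147, 0.0734]
orientation: [-0.0, 1.0, -0.012, 0.001]
wrist_force: [-1.6, 0.1, 1.6]
width: 0.0102
finger_force: 5.0
time_s: 15.32
tcp_pos: [0.6014, 0.1143, 0.0814]
orientation: [-0.0, 1.0, -0.012, 0.001]
wrist_force: [-1.6, 0.4, 2.4]
width: 0.01
finger_force: 5.0
```

View pics/s3.png

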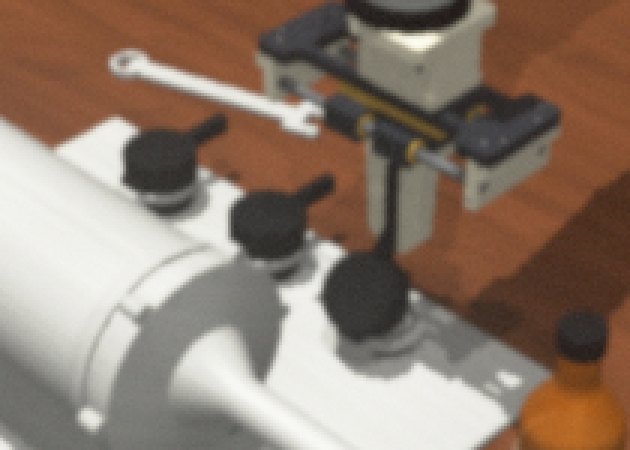

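The cap is about 50° open and held between the fingers (crop (370,290)), the others are shut. Continuing.

```bash
python3 -m jog '[[[0.7,0,-0.3],[0,0,0],-1],[[0.7,0,-0.3],[0,0,0],-1],[[0,0,0],[0,0,0],-1]]'
python3 -m jog '[[[0.7,0,-0.2],[0,0,0],-1],[[0.8,0,-0.2],[0,0,0],-1],[[0,0,0],[0,0,0],-1]]'
python3 -m jog '[[[0.7,0,-0.1],[0,0,0],-1],[[0.8,0,0],[0,0,0],-1],[[0,0,0],[0,0,0],-1]]'
```

```text
time_s: 15.75
tcp_pos: [0.6157, 0.1138, 0.087]
orientation: [-0.0, 1.0, -0.012, 0.001]
wrist_force: [-0.7, 0.6, 1.2]
width: 0.0102
finger_force: 5.0
time_s: 16.12
tcp_pos: [0.6305, 0.1134, 0.0907]
orientation: [-0.0, 1.0, -0.012, 0.001]
wrist_force: [-0.2, 2.0, -1.1]
width: 0.0101
finger_force: 5.0
time_s: 16.5
tcp_pos: [0.6454, 0.1129, 0.0918]
orientation: [-0.0, 1.0, -0.012, 0.001]
wrist_force: [0.2, 1.6, -0.3]
width: 0.0099
finger_force: 5.0
```

```bash
python3 -m jog '[[[0.4,-0.1,0],[0,0,0],-1],[[0,0,0],[0,0,0],-1],[[0,0,0],[0,0,0],-1]]'
python3 -c "
from h import *
a=r.get_image('scene')[190:310,230:360,::-1].repeat(4,0).repeat(3,1); 
b=r.get_image('top')[150:270,230:330,::-1].repeat(4,0).repeat(4,1)
cv2.imwrite('pics/s4.png',np.hstack([a,b]))
X=np.array([.641,.1112,.0235]);print(proj('scene',X),(proj('scene',X)-[230,190])*[3,4])"
```

```text
time_s: 16.88
tcp_pos: [0.6484, 0.1131, 0.0918]
orientation: [0.0, 1.0, -0.012, 0.0]
wrist_force: [-1.4, -0.9, -0.3]
width: 0.0101
finger_force: 5.0
[307.06443011 291.14370008] [231.19329034 404.57480034]
```

View pics/s4.png

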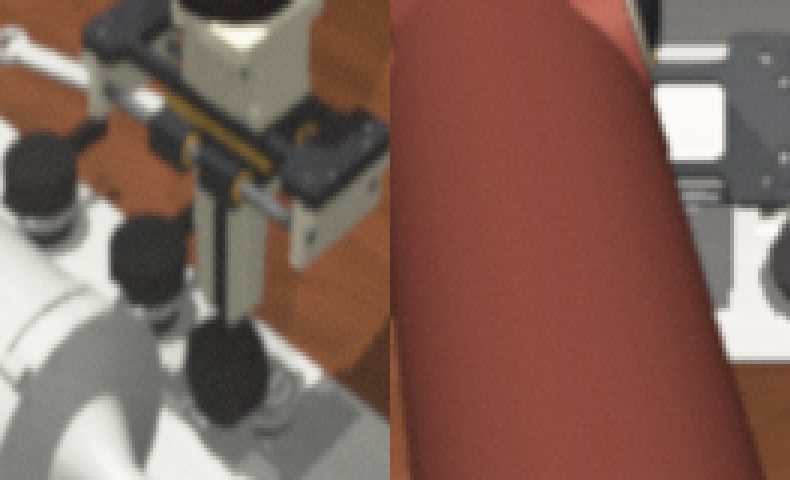

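The left cap stands nearly upright (crop (228,375)), its tab between the fingers, and the bolt stayed down since vertical forces stayed below 3 N. The middle and right caps are shut. I hold briefly to check it is steady, then hand in.

```bash
python3 -m jog '[[[0,0,0],[0,0,0],-1],[[0,0,0],[0,0,0],-1],[[0,0,0],[0,0,0],-1],[[0,0,0],[0,0,0],-1]]' && python3 -c "
from rig import r
print(r.close_job())"
```

```text
time_s: 17.48
tcp_pos: [0.6483, 0.1132, 0.0917]
orientation: [0.0, 1.0, -0.012, 0.0]
wrist_force: [-0.2, -1.3, 0.2]
width: 0.0097
finger_force: 5.0
the job is handed in; nothing more can be done
None
```

I tapped the caps left, middle, right: the left bolt was the loose one (it dropped about 7 mm), and I handed the job in at 17.5 s with its cap held open at an estimated 84°, its bolt still down by the force readings, and the other two caps shut.

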